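# Fit the D-bore cam onto the flatted drive shaft

## Task

Pick the brass cam with the D-shaped bore and slide it down over the upright flatted shaft of the blue cam drive, flat of the bore to flat of the shaft, until it sits fully home on the round shoulder, then let go. Leave the silver cam with the small round bore lying where it is.

Things in the scene. Friction and masses are not known exactly. Their poses are not given: they have to be found in the camera images.
- d_cam_mid (a point): Loose brass cam, egg-shaped from above, 62 mm long, 44 wide, 36 high, lying flat on the table, D bore upright. Point: on the bore axis, half-way up (18 above underside). z up; x to the narrow lobe (tip 38 from axis; back 24). Grip the parallel sides facing +y and -y, 44 apart, from 8 behind to 12 ahead of the axis. Through bore 28 diameter with one flat, 8 from the axis, on the +x (lobe) side.
- shaft_seat (a point): Fixed drive: blue gearbox 96x96x36 mm, round silver shoulder (38 diameter, 12 high) on top, upright steel D-shaft. Point: shaft axis at the shoulder's top, 48 above the table, where the cam's underside rests. Shaft 24 diameter, one flat 6 from the axis facing +x (a fitted cam's x points the same way); z up. It stands 40 above this point, top 14 tapered to half size. Cam bore has 2 play all round.
- plain_cam_mid (a point): Loose silver aluminium cam, same outline and height as the brass one, but with a plain round bore of only 17 mm that does not fit the shaft. Point: on its bore axis, half-way up. Not needed: leave it where it lies.

How it is judged:
By the outcome, as a careful person would: the job done as asked, in the order asked, and still so for the second after the job is handed in, with the robot touching nothing.
It also fails if it takes over 45 s, if anything falls off the work surface, if the arm or the gripper's body presses on something with over 40 N, if the wrist force passes 120 N, or if a joint passes its speed limit or range.

## Robot

A 7-joint arm with a two-finger parallel gripper is mounted at the origin on a cart in front of the work surface, level with it; the furniture and walls round the work are solid. World frame = base frame: x ahead of the robot, y to its left, z up, the work surface at z = 0. Lengths are in m, angles in degrees, forces in N, time in s.
With the tool pointing down it reaches from about 0.425 to 0.875 m from the base axis. Payload 8.4 kg.
Tool frame: the origin (TCP) lies midway between the tips of the shut fingers; the grasp point (between the pads) lies 19 mm behind it; z points along the fingers, y is the direction in which the jaws open and shut (so a half turn about z gives the same grasp; the last joint's range is limited). The gripper opens to 87 mm and grips with 3 to 60 N. Pads are 19 mm wide; open, the fingers measure 117 mm over their backs; the gripper's body (75 mm by 190 mm) begins 51 mm behind the grasp point.
Start: joints at [-70.543, 19.091, 2.286, 83.961, -0.768, 76.965, -3.352], TCP at [0.276, 0.588, 0.223] pointing down, gripper open.
Joint ranges: [-147.57, 147.57], [-21.85, 119.76], [-74.77, 79.35], [14.55, 137.4], [-85.83, 265.84], [4.83, 119.75], [-152.11, 152.11]. Speed limits (degrees/s): [127.2, 127.2, 159.86, 159.86, 180, 180, 180].

## Interface

Orientations are given as [roll, pitch, yaw] about the fixed x, y, z axes, in that order (R = Rz(yaw) Ry(pitch) Rx(roll)).
In Python, from workcell import ctrl gives the robot as it stands.
- The arm moves only by the tool drive_tool, never from a script. Its argument "rows" is a list of rows, each an object of numbers: "x", "y", "z": the shift along the tool's x, y, z each as a share of 0.1 m, from -1 to 1; "wx", "wy", "wz": the turn, a rotation vector about the tool's x, y, z each as a share of 120 degrees, from -1 to 1. In form: [{"x": .., "y": .., "z": .., "wx": .., "wy": .., "wz": ..}, ...]. A call has 1 to 20 rows; each row shifts and turns the commanded pose from where the row before left it, along the tool's axes as they then stand; what a row does not reach is not made up. A row lasts 1/12 s, in which the tool goes at most 41.7 mm and 7.16 degrees, less where a joint would pass 70% of its speed; a pose out of reach is approached as far as the arm can. A call with a number of a shift or a turn outside -1 to 1 is refused whole. A call with a gripper value outside its range is refused whole. "claw" is the finger opening in mm, from 0 to 87, set as the call begins (left out, the last holds). The fingers move at their own pace and stop on an object; "grip_force" is the grip in N (left out, the last holds). Time passes only in rows, so rows that do not move let the fingers close. It gives the time, the measured TCP pose, the force and the opening at its end, in the units of the state.
- ctrl.sense(): the state, without advancing time (a new reading comes with each control period).
- ctrl.grab_frame(name): name is "side" or "top" or "wrist"; returns a dict with "image" (400x640x3 uint8, red, green, blue), "depth" (400x640 float32, m along the optical axis (not along the pixel's ray), 0 where there is no reading), "fx", "fy", "cx", "cy" (pixels), "world_to_cam" (4x4, takes a point from world to camera coordinates). Camera axes: x right, y down, z forward; pixel columns grow to the right and rows downward; lengths in m; the calibration is good to about 2 mm. A picture is of the moment at which its call begins.
- ctrl.sign_off(): hands the job in, once; it reports no verdict.
Trained networks look in a picture, given as the dict that the camera call returned (one of the last four; its "shot" number tells which), for a name from the list of things; names that differ only in an ending like _2 or _b are one class to them, and where a whole thing is asked for, a point or a joint stands for the part that bears it (a point fixed in the world has none). Each returns a list of dicts, best first, with "conf" (0 to 1); they miss things now and then, are a little off and sometimes report something else, mostly with a low value. They report only what shows in the picture. A call takes as long as a camera call.
- ctrl.boxes_of(picture, target): "position" ([column, row] in pixels, amid what is visible of it).
The state is a dict: "time": time; "joint_pos": joint angles; "qvel": joint speeds; "tau": joint torques, N m; "eef_pos": TCP position; "tcp_rot": TCP orientation; "contact_force": force on the tool from outside, world axes, zero at the start; "moment": the same for the moment, N m; "width": finger opening in m.
Only numpy, scipy, OpenCV 4.12 (cv2) and the standard library are available. Lean on these libraries where they do the work, as an engineer would, in place of code of your own. Each camera call takes 0.05 s, during which the arm holds its last target.

## Working session

There is one attempt and no reset: what is moved stays moved. The work goes in short steps, Python scripts to look and compute and a tool call to move; the robot and the scene stay as the last step left them, time stands still between calls to the robot, and variables do not carry over. Pictures are saved under pics/ and viewed, and the job is handed in when it is done.

Besides the shell and the picture viewer there is one more tool, called after ">>>" as name(argument=value, ...), one argument or row to a line, values as JSON. drive_tool: Moves the arm, as the interface text tells. Its arguments: {"type":"object","properties":{"rows":{"type":"array"},"claw":{"type":"number"},"grip_force":{"type":"number"}},"required":["rows"]}

```bash
mkdir -p pics
cat > h.py <<'E'
import numpy as np, cv2
from workcell import ctrl
def pt(f,u,v,d=None):
    d=f["depth"][int(round(v)),int(round(u))] if d is None else d
    c=np.array([(u-f["cx"])/f["fx"]*d,(v-f["cy"])/f["fy"]*d,d,1])
    return (np.linalg.inv(f["world_to_cam"])@c)[:3]
def cloud(f):
    v,u=np.mgrid[0:400,0:640]; d=f["depth"]
    c=np.stack([(u-f["cx"])/f["fx"]*d,(v-f["cy"])/f["fy"]*d,d,np.ones_like(d)],-1)
    return (c@np.linalg.inv(f["world_to_cam"]).T)[...,:3]
E
python3 - <<'E'
from h import *
s=ctrl.sense();print(s)
for n in ("top","side"):
    f=ctrl.grab_frame(n); cv2.imwrite(f"pics/{n}1.png",f["image"][...,::-1])
    np.savez(f"{n}1.npz",**{k:f[k] for k in("image","depth","fx","fy","cx","cy","world_to_cam")})
    for t in("d_cam_mid","shaft_seat","plain_cam_mid"):
        for b in ctrl.boxes_of(f,t)[:3]: print(n,t,b,pt(f,*b["position"]))
E
```

```text
{'time': 0.0, 'joint_pos': array([-70.5423536 ,  19.1327032 ,   2.28391385,  84.01256552,
        -0.76791509,  76.96627796,  -3.3518062 ]), 'qvel': array([ 0.08992236, -0.05245072, -0.08422301,  0.13013682,  0.04958077,
       -0.08481583, -0.03059588]), 'tau': array([ 3.81368545e-04, -6.56343699e+01,  1.33577429e+00, -4.03811610e+01,
       -5.97307622e-02,  4.44478181e-02,  1.20837440e-04]), 'eef_pos': array([0.27596746, 0.58796816, 0.2216356 ]), 'tcp_rot': array([-1.79903886e+02,  6.18399452e-03,  1.54858223e+02]), 'contact_force': array([-0.36333823,  0.86928162, -0.73293375]), 'moment': array([-0.0070973 ,  0.05393826,  0.01725858]), 'width': 0.08681602339650507}
top d_cam_mid {'position': [337.8, 201.4], 'conf': 0.65} [0.47682996 0.05368956 0.03045299]
top shaft_seat {'position': [233.8, 222.9], 'conf': 0.59} [0.4295408  0.2558063  0.08653905]
top plain_cam_mid {'position': [395.0, 207.2], 'conf': 0.76} [ 0.46761795 -0.06878901  0.00159168]
side d_cam_mid {'position': [319.7, 225.7], 'conf': 0.68} [0.47379215 0.03291287 0.03683399]
side shaft_seat {'position': [292.2, 173.8], 'conf': 0.66} [0.43840455 0.23541186 0.03448732]
side shaft_seat {'position': [319.2, 224.5], 'conf': 0.35} [0.47800592 0.06571913 0.01161161]
side plain_cam_mid {'position': [325.6, 263.6], 'conf': 0.92} [ 0.46798392 -0.07352874  0.0355909 ]
```

View pics/top1.png

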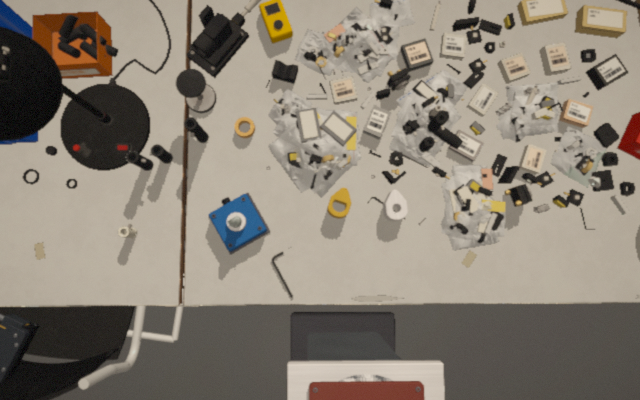

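View pics/side1.png

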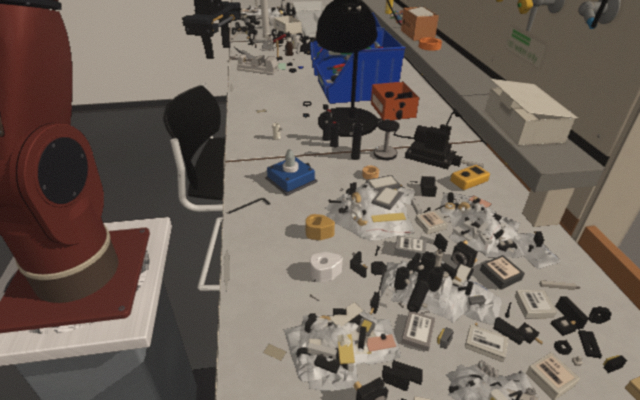

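Run:
```python
import numpy as np,cv2
f=np.load("top1.npz");im=f["image"][150:270,180:450,::-1]
cv2.imwrite("pics/topz.png",cv2.resize(im,None,fx=2.9,fy=2.9,interpolation=cv2.INTER_CUBIC))
print(f["world_to_cam"],f["fx"])
```

```text
[[-0.00393257 -0.99986221  0.01612775  0.09977539]
 [-0.99401573  0.00214793 -0.10921592  0.47140202]
 [ 0.10916623 -0.01646073 -0.99388721  0.91331439]
 [ 0.          0.          0.          1.        ]] 457.13638878899434
```

View pics/topz.png

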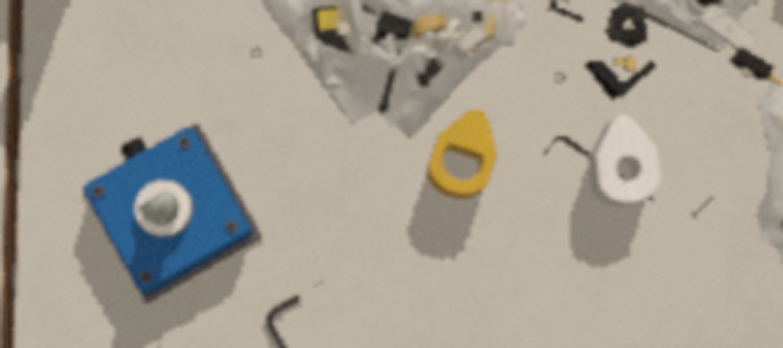

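The top view shows the blue drive at about (234,222), the brass cam at (339,204) with its lobe up and slightly right, and the silver cam at (395,206). Next I'll check the wrist view and take estimates from depth.

Run:
```python
from h import *
f=ctrl.grab_frame("wrist"); cv2.imwrite("pics/w1.png",f["image"][...,::-1])
W=np.linalg.inv(f["world_to_cam"]);print(W.round(3),f["fx"])
s=ctrl.sense()
from scipy.spatial.transform import Rotation as R
Rt=R.from_euler("xyz",s["tcp_rot"],degrees=True).as_matrix()
print("cam in tool",Rt.T@(W[:3,3]-s["eef_pos"]), Rt.T@W[:3,:3])
f=dict(np.load("top1.npz"));P=cloud(f);hsv=cv2.cvtColor(f["image"],cv2.COLOR_RGB2HSV)
def rep(n,m): print(n,m.sum(),P[m].mean(0).round(4),P[m].min(0).round(4),P[m].max(0).round(4))
z=P[...,2]
box=np.zeros(z.shape,bool);box[180:260,200:280]=1
rep("gear",box&(abs(z-.036)<.005)); rep("shoulder",box&(abs(z-.048)<.004)); rep("shaft",box&(z>.06))
box[:]=0;box[180:225,320:362]=1;rep("brass",box&(abs(z-.036)<.006))
box[:]=0;box[180:225,380:415]=1;rep("silver",box&(abs(z-.036)<.006))
```

```text
[[ 0.425  0.871  0.245  0.208]
 [ 0.905 -0.409 -0.115  0.618]
 [ 0.     0.271 -0.963  0.384]
 [ 0.     0.     0.     1.   ]] 353.29348420978494
cam in tool [ 0.07462224 -0.00212569 -0.16177394] [[ 1.22985507e-04 -9.62691965e-01 -2.70599641e-01]
 [ 9.99999946e-01  3.56763002e-05  3.27569589e-04]
 [-3.05694618e-04 -2.70599666e-01  9.62691917e-01]]
gear 1591 [0.4343 0.2587 0.0364] [0.3768 0.2015 0.0311] [0.4922 0.3167 0.041 ]
shoulder 162 [0.435  0.2578 0.0485] [0.4162 0.2415 0.0444] [0.4522 0.2779 0.0517]
shaft 144 [0.4188 0.2256 0.2694] [0.3693 0.1138 0.0619] [0.4438 0.2708 0.9576]
brass 403 [0.4745 0.051  0.0365] [0.4445 0.0292 0.03  ] [0.5211 0.0899 0.0407]
silver 470 [ 0.4669 -0.0627  0.0366] [ 0.4397 -0.0853  0.0302] [ 0.5    -0.0409  0.0414]
```

View pics/w1.png

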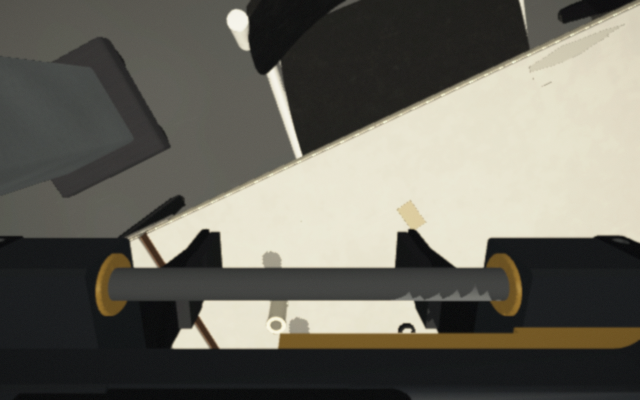

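The wrist picture has the fingers across rows 240–350, and objects show best above them, about 75 mm toward tool +x. I'll move so the drive lies under the wrist camera.

>>> drive_tool(
  rows=[
    {"x": -0.276,"y": -0.178},
    {"x": -0.276,"y": -0.178},
    {"x": -0.276,"y": -0.178},
    {"x": -0.276,"y": -0.178},
    {"x": -0.276,"y": -0.178},
    {"x": -0.276,"y": -0.178},
    {"x": -0.276,"y": -0.178},
    {"x": -0.276,"y": -0.178},
    {"x": -0.276,"y": -0.178},
    {"x": -0.276,"y": -0.178},
    {"x": -0.276,"y": -0.178},
    {"x": -0.276,"y": -0.178},
    {"x": -0.276,"y": -0.178},
    {},
    {},
  ],
)

```text
schema error: expected keys x, y, z, wx, wy, wz
```

```bash
cat > look.py <<'E'
from h import *
import sys
n=sys.argv[1];cam=sys.argv[2] if len(sys.argv)>2 else "wrist"
f=ctrl.grab_frame(cam); cv2.imwrite(f"pics/{n}.png",f["image"][...,::-1])
np.savez(f"{n}.npz",**{k:f[k] for k in("image","depth","fx","fy","cx","cy","world_to_cam")})
s=ctrl.sense();print(s["time"],s["eef_pos"],s["tcp_rot"],s["width"],s["contact_force"])
for t in("d_cam_mid","shaft_seat"):
    for b in ctrl.boxes_of(f,t)[:2]: print(t,b,pt(f,*b["position"]))
E
python3 look.py w2
```

```text
0.5 [0.2761325  0.58837956 0.22251877] [-1.79994409e+02 -1.78061281e-03  1.54856899e+02] 0.08728246709127065 [-0.43293283  0.63834851 -0.34296254]
```

View pics/w2.png

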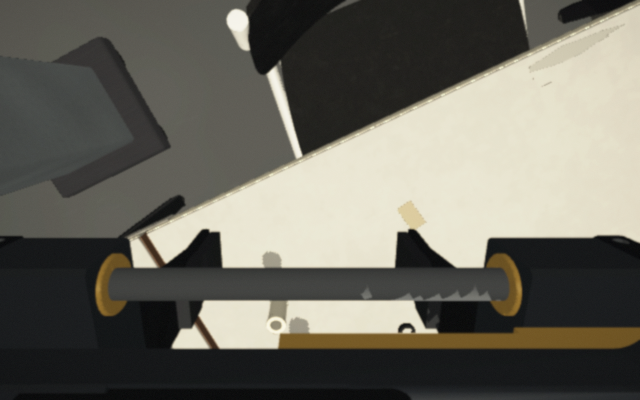

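The move was refused because every key is required, so the picture is unchanged.

>>> drive_tool(
  rows=[
    {"x": -0.276,"y": -0.178,"z": 0,"wx": 0,"wy": 0,"wz": 0},
    {"x": -0.276,"y": -0.178,"z": 0,"wx": 0,"wy": 0,"wz": 0},
    {"x": -0.276,"y": -0.178,"z": 0,"wx": 0,"wy": 0,"wz": 0},
    {"x": -0.276,"y": -0.178,"z": 0,"wx": 0,"wy": 0,"wz": 0},
    {"x": -0.276,"y": -0.178,"z": 0,"wx": 0,"wy": 0,"wz": 0},
    {"x": -0.276,"y": -0.178,"z": 0,"wx": 0,"wy": 0,"wz": 0},
    {"x": -0.276,"y": -0.178,"z": 0,"wx": 0,"wy": 0,"wz": 0},
    {"x": -0.276,"y": -0.178,"z": 0,"wx": 0,"wy": 0,"wz": 0},
    {"x": -0.276,"y": -0.178,"z": 0,"wx": 0,"wy": 0,"wz": 0},
    {"x": -0.276,"y": -0.178,"z": 0,"wx": 0,"wy": 0,"wz": 0},
    {"x": -0.276,"y": -0.178,"z": 0,"wx": 0,"wy": 0,"wz": 0},
    {"x": -0.276,"y": -0.178,"z": 0,"wx": 0,"wy": 0,"wz": 0},
    {"x": -0.276,"y": -0.178,"z": 0,"wx": 0,"wy": 0,"wz": 0},
    {"x": 0,"y": 0,"z": 0,"wx": 0,"wy": 0,"wz": 0},
    {"x": 0,"y": 0,"z": 0,"wx": 0,"wy": 0,"wz": 0},
  ],
)

```text
time: 1.85
eef_pos: [0.5037, 0.2244, 0.2228]
tcp_rot: [180.0, 0.0, 154.6]
contact_force: [-1.1, 1.4, -0.1]
width: 0.0868
```

```bash
python3 look.py w3
```

```text
1.9 [0.50279176 0.22618678 0.22265815] [ 1.79982417e+02 -9.50527171e-03  1.54773443e+02] 0.08735532708691153 [0.08146444 0.5960365  0.38208042]
d_cam_mid {'position': [150.5, 212.9], 'conf': 0.67} [0.47430004 0.0429448  0.01361021]
shaft_seat {'position': [311.3, 91.4], 'conf': 0.7} [0.43411363 0.25799517 0.0877426 ]
```

View pics/w3.png

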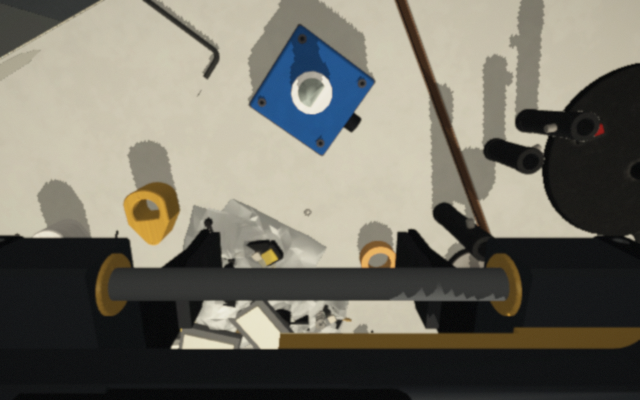

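Run:
```python
from h import *
f=dict(np.load("w3.npz"));im=f["image"][...,::-1]
a=cv2.resize(im[60:125,275:345],(560,520),interpolation=cv2.INTER_CUBIC)
a=np.clip(a.astype(float)*1.0,0,255).astype(np.uint8)
P=cloud(f);z=P[60:125,275:345,2]
# height map
h=np.clip((z-.03)/.06*255,0,255).astype(np.uint8)
cv2.imwrite("pics/w3z.png",a)
cv2.imwrite("pics/w3h.png",cv2.resize(cv2.applyColorMap(h,cv2.COLORMAP_JET),(560,520),interpolation=cv2.INTER_NEAREST))
```

```text
(no output)
```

View pics/w3z.png

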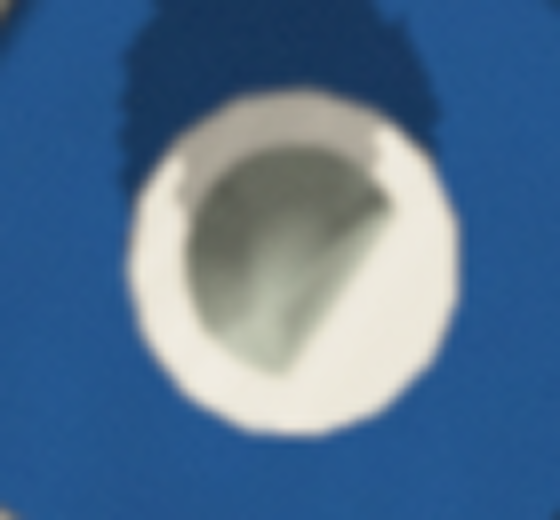

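View pics/w3h.png

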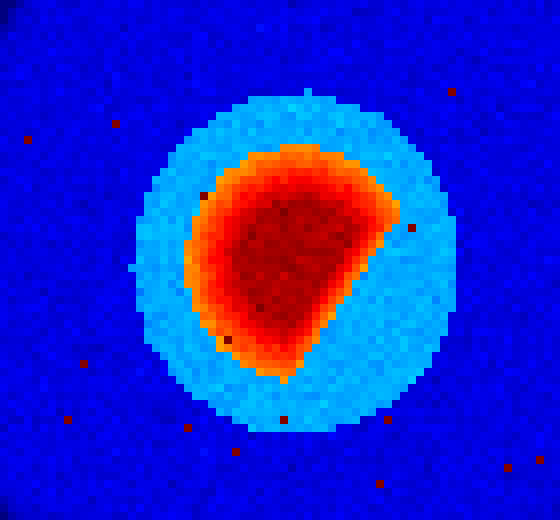

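The shaft's flat shows clearly, facing lower right in the wrist image, toward the box side with the black stub. I'll fit the exact pose.

Run:
```python
from h import *
from scipy import ndimage as nd
for name,box in(("w3",(0,170,230,400)),("top1",(185,262,200,275))):
    f=dict(np.load(name+".npz"));P=nd.median_filter(cloud(f),size=(3,3,1));z=P[...,2]
    b=np.zeros(z.shape,bool);b[box[0]:box[1],box[2]:box[3]]=1
    g=b&(z>.025)&(z<.095); l,n=nd.label(g); g=l==1+np.argmax(nd.sum(g,l,range(1,n+1)))
    top=g&(abs(z-.036)<.004)
    r=cv2.minAreaRect((P[top][:,:2]*1000).astype(np.float32));print(name,"box",r, z[top].mean())
    s=g&(z>.0435)
    # shoulder top ring circle: convex hull of points z~.048
    sh=g&(abs(z-.048)<.003)
    q=P[sh][:,:2]; (c,rad)=cv2.minEnclosingCircle((q*1000).astype(np.float32));print(" shoulder",c,rad,z[sh].mean())
    # centroid of disc incl. shaft hole filled in image: project hull
    hull=cv2.convexHull((q*1000).astype(np.float32)); M=cv2.moments(hull);print(" hullc",M['m10']/M['m00'],M['m01']/M['m00'],cv2.fitEllipse(hull))
    st=g&(z>.0855)
    if st.sum()>5: print(" tip",P[st].mean(0),st.sum())
# flat chord: pixels on flat edge at w3: low part of shaft
f=dict(np.load("w3.npz"))
R=np.linalg.inv(f["world_to_cam"])[:3,:3]
d=R@np.array([173,115,0.]);print("flat normal approx",np.degrees(np.arctan2(d[1],d[0])))
```

```text
w3 box ((435.1644287109375, 258.13702392578125), (88.55133056640625, 89.00721740722656), 30.094100952148438) 0.035691810784976706
 shoulder (435.0409851074219, 258.1302490234375) 18.947017669677734 0.047726460241324
 hullc 435.1558460435354 258.127843843755 ((435.1661071777344, 258.15545654296875), (37.1773681640625, 37.25792694091797), 94.7430419921875)
 tip [0.43392225 0.25760308 0.0873711 ] 187
top1 box ((435.5072937011719, 259.9908142089844), (88.30017852783203, 87.40415954589844), 29.187026977539062) 0.03640369290015189
 shoulder (435.0257568359375, 259.5139465332031) 18.863018035888672 0.048344778573662386
 hullc 435.0072656400771 259.4763585884316 ((435.1566162109375, 259.5545959472656), (36.270240783691406, 37.34921646118164), 174.1021270751953)
 tip [0.43329449 0.25829797 0.08833663] 34
flat normal approx 31.997159919111393
```

```bash
cat > fit.py <<'E'
from h import *
from scipy import ndimage as nd
from scipy.optimize import minimize
from scipy.spatial.transform import Rotation as R
# model of cam top outline: hull of back circle r24?, sides y=±22 , lobe tip x=38
def fit(name,guess,zt=.036):
    f=dict(np.load(name+".npz"));P=nd.median_filter(cloud(f),size=(3,3,1));z=P[...,2]
    m=(abs(z-zt)<.004)&(np.hypot(P[...,0]-guess[0],P[...,1]-guess[1])<.055)
    l,n=nd.label(m); m=l==1+np.argmax(nd.sum(m,l,range(1,n+1)))
    q=P[m][:,:2]
    img=m.astype(np.uint8)
    cs,h=cv2.findContours(img,cv2.RETR_CCOMP,cv2.CHAIN_APPROX_NONE)
    out={}
    k=np.argmax([cv2.contourArea(c) for c in cs])
    o=cs[k][:,0]; O=P[o[:,1],o[:,0],:2]
    inn=[c for c,hh in zip(cs,h[0]) if hh[3]==k]
    print(name,"n",m.sum(),"z",z[m].mean())
    r=cv2.minAreaRect((O*1000).astype(np.float32));print(" rect",r)
    if inn:
        c=max(inn,key=len)[:,0];I=P[c[:,1],c[:,0],:2]
        # fit D: circle r14 & flat at 8 toward angle a
        def sd(p):
            d=I-p[:2];ca,sa=np.cos(p[2]),np.sin(p[2])
            x=d@[ca,sa]; rr=np.hypot(*d.T)
            return np.sum(np.clip(np.maximum(rr-p[3],x-p[3]*8/14),-.004,.004)**2)
        best=min((minimize(sd,[*I.mean(0),a,.0145],method="Nelder-Mead",options=dict(maxiter=4000,xatol=1e-6,fatol=1e-12)) for a in np.radians(range(-180,180,20))),key=lambda r:r.fun)
        print(" bore",best.x[:2],np.degrees(best.x[2])%360,best.x[3],np.sqrt(best.fun/len(I)))
    far=O[np.argmax(np.hypot(*(O-q.mean(0)).T))]; print(" tip",far)
    return m
if __name__=="__main__":
    import sys
    fit(sys.argv[1],(float(sys.argv[2]),float(sys.argv[3])),*(float(a) for a in sys.argv[4:]))
E
python3 fit.py top1 .475 .05; python3 fit.py w3 .475 .05
```

```text
top1 n 398 z 0.0363784760181323
 rect ((475.68939208984375, 50.95603942871094), (44.4327507019043, 60.86487579345703), 71.97574615478516)
 bore [0.46899179 0.05212232] 342.9526865103776 0.014875963415094192 0.0008091083391446057
 tip [0.50350381 0.03808366]
w3 n 1484 z 0.03534361750176166
 rect ((475.8729553222656, 48.76927185058594), (44.42341613769531, 61.88461685180664), 71.67337036132812)
 bore [0.46899987 0.0515583 ] 340.6253006447222 0.014428212400907942 0.0004526447271454656
 tip [0.50404375 0.03579541]
```

Run:
```python
from h import *
from scipy import ndimage as nd
f=dict(np.load("w3.npz"));P=nd.median_filter(cloud(f),size=(3,3,1))
c=np.array([.471,.0504]);a=np.radians(-18.3);X=np.array([np.cos(a),np.sin(a)]);Y=np.array([-X[1],X[0]])
for n in("w3","top1"):
    P=nd.median_filter(cloud(dict(np.load(n+".npz"))),size=(3,3,1))
    d=P[...,:2]-c;x=d@X;y=d@Y
    for y0 in range(-70,75,5):
        m=(abs(x)<.014)&(abs(y-y0/1000)<.0025)
        if m.any(): print(n,y0,m.sum(),P[m][:,2].max().round(4),P[m][:,2].mean().round(4))
# bag
    m=(P[...,0]>.49)&(P[...,0]<.6)&(P[...,1]>.07)&(P[...,1]<.2)&(P[...,2]<.15);print("bag z",np.percentile(P[m][:,2],[5,50,95,100]))
```

```text
w3 -70 102 0.0003 -0.0003
w3 -65 99 0.0005 -0.0003
w3 -60 104 0.0004 -0.0003
w3 -55 104 0.0002 -0.0004
w3 -50 103 0.0003 -0.0004
w3 -45 99 0.0012 -0.0003
w3 -40 27 0.0012 0.0001
w3 -35 2 0.0004 -0.0
w3 -20 79 0.0365 0.0354
w3 -15 308 0.0366 0.0249
w3 -10 194 0.0362 0.0194
w3 -5 106 0.0358 0.02
w3 0 67 0.0363 0.0293
w3 5 64 0.0363 0.0318
w3 10 52 0.0365 0.0349
w3 15 99 0.0365 0.0355
w3 20 453 0.0364 0.022
w3 25 109 0.0258 -0.0001
w3 30 107 0.0002 -0.0004
w3 35 94 0.0045 -0.0001
w3 40 107 0.0084 0.0015
w3 45 119 0.0104 0.002
w3 50 124 0.0104 0.0016
w3 55 112 0.0087 0.0011
w3 60 125 0.0426 0.0023
w3 65 128 0.0434 0.0067
w3 70 108 0.0047 -0.0003
bag z [-0.0005779   0.01126252  0.07690571  0.08149288]
top1 -70 33 0.0019 0.0005
top1 -65 31 0.0021 0.0009
top1 -60 32 0.0021 0.0006
top1 -55 31 0.0016 0.0008
top1 -50 33 0.002 0.0009
top1 -45 30 0.002 0.0007
top1 -40 32 0.0015 0.0006
top1 -35 32 0.002 0.0005
top1 -30 32 0.002 0.0004
top1 -25 30 0.0029 0.0009
top1 -20 20 0.0374 0.0361
top1 -15 36 0.0382 0.0357
top1 -10 38 0.0376 0.0189
top1 -5 34 0.0376 0.0152
top1 0 35 0.0372 0.0128
top1 5 39 0.0373 0.0161
top1 10 32 0.0373 0.0169
top1 15 30 0.0378 0.0323
top1 20 31 0.0381 0.0365
top1 25 33 0.0364 0.0096
top1 30 32 0.0017 0.0005
top1 35 31 0.0027 0.0007
top1 40 33 0.0092 0.002
top1 45 34 0.0102 0.003
top1 50 32 0.0119 0.0029
top1 55 34 0.0104 0.0027
top1 60 32 0.0108 0.0022
top1 65 39 0.0448 0.0039
top1 70 31 0.0172 0.0016
bag z [0.00012636 0.02267885 0.07958384 0.08562016]
```

>>> drive_tool(
  rows=[
    {"x": -0.077,"y": -0.2875,"z": 0,"wx": 0,"wy": 0,"wz": 0},
    {"x": -0.077,"y": -0.2875,"z": 0,"wx": 0,"wy": 0,"wz": 0},
    {"x": -0.077,"y": -0.2875,"z": 0,"wx": 0,"wy": 0,"wz": 0},
    {"x": -0.077,"y": -0.2875,"z": 0,"wx": 0,"wy": 0,"wz": 0},
    {"x": -0.077,"y": -0.2875,"z": 0,"wx": 0,"wy": 0,"wz": 0},
    {"x": -0.077,"y": -0.2875,"z": 0,"wx": 0,"wy": 0,"wz": 0},
    {"x": 0,"y": 0,"z": 0.3,"wx": 0,"wy": 0,"wz": -0.0288},
    {"x": 0,"y": 0,"z": 0.3,"wx": 0,"wy": 0,"wz": -0.0287},
    {"x": 0,"y": 0,"z": 0.3,"wx": 0,"wy": 0,"wz": 0},
    {"x": 0,"y": 0,"z": 0.3,"wx": 0,"wy": 0,"wz": 0},
    {"x": 0,"y": 0,"z": 0,"wx": 0,"wy": 0,"wz": 0},
    {"x": 0,"y": 0,"z": 0,"wx": 0,"wy": 0,"wz": 0},
    {"x": 0,"y": 0,"z": 0,"wx": 0,"wy": 0,"wz": 0},
  ],
)

```text
time: 3.08
eef_pos: [0.472, 0.0515, 0.1041]
tcp_rot: [180.0, 0.1, 161.8]
contact_force: [0.3, 1.1, 0.4]
width: 0.0871
```

```bash
python3 - <<'E'
from h import *
from scipy import ndimage as nd
c=np.array([.471,.0504]);a=np.radians(-18.3);X=np.array([np.cos(a),np.sin(a)]);Y=np.array([-X[1],X[0]])
P=nd.median_filter(cloud(dict(np.load("w3.npz"))),size=(3,3,1))
d=P[...,:2]-c;x=d@X*1000;y=d@Y*1000
print("cols x from -20 step 4; max z mm")
for y0 in range(-60,76,5):
    print(y0,[int(round(1000*P[(abs(x-x0)<2)&(abs(y-y0)<2.5)][:,2].max(initial=-.001))) for x0 in range(-20,45,4)])
E
python3 look.py w4; python3 fit.py w4 .469 .051
```

```text
cols x from -20 step 4; max z mm
-60 [0, 0, 0, 0, 0, 0, 0, 0, 0, 0, 0, 0, 3, 3, -1, -1, -1]
-55 [0, 0, 0, 0, 0, 0, 0, 0, 0, 0, 0, 0, 3, 2, -1, -1, -1]
-50 [1, 0, 0, 0, 0, 0, 0, 0, 0, 0, 0, 0, 0, 1, -1, -1, -1]
-45 [0, 0, 0, 0, 0, 0, 0, 0, 1, 2, 1, 0, 0, 0, 0, 0, 0]
-40 [0, 0, 0, 1, 1, 1, 1, 1, -1, -1, 0, 1, 0, 0, 0, 0, 0]
-35 [1, 1, 0, -1, -1, -1, -1, -1, -1, -1, -1, -1, -1, 0, 0, 0, 0]
-30 [0, 1, -1, -1, -1, -1, -1, -1, -1, -1, -1, -1, -1, -1, 0, 0, 0]
-25 [1, -1, -1, -1, -1, -1, -1, -1, -1, -1, -1, -1, -1, -1, -1, -1, -1]
-20 [34, 36, 36, 36, 36, 36, 36, 36, 35, -1, -1, -1, -1, -1, -1, -1, -1]
-15 [36, 36, 37, 36, 36, 36, 36, 36, 36, 36, 36, -1, -1, -1, -1, -1, -1]
-10 [36, 36, 36, 35, 1, 0, 35, 36, 36, 36, 36, 36, 36, 35, -1, -1, -1]
-5 [36, 36, 28, -1, 2, 1, 34, 36, 36, 36, 36, 36, 36, 36, 33, -1, 1]
0 [36, 36, -1, -1, -1, -1, 31, 36, 36, 36, 36, 36, 36, 36, 36, 0, 0]
5 [36, 36, 35, -1, -1, -1, 35, 36, 36, 37, 36, 36, 36, 36, 35, 0, 1]
10 [36, 36, 36, 34, -1, -1, 35, 36, 36, 36, 36, 36, 36, 35, 0, 0, 0]
15 [36, 36, 36, 36, 36, 36, 36, 36, 36, 36, 36, 36, 1, 0, 0, 0, 1]
20 [35, 36
[... 625 characters left out ...]
, 0, 0, 0, 0, 0, 0, 5, 42, 18, 24, 32, -1, -1, -1, -1]
75 [0, 0, 0, 0, 0, 0, 0, 5, 7, 13, 21, 27, 32, 38, 41, 47, 53]
3.1333 [0.47238372 0.05147524 0.10449826] [1.79915201e+02 1.18494731e-01 1.61812939e+02] 0.08693400749665296 [-0.16167681  0.07427451 -0.6604663 ]
d_cam_mid {'position': [306.1, 208.4], 'conf': 0.75} [0.47617887 0.04654612 0.01883708]
shaft_seat {'position': [572.9, 67.8], 'conf': 0.59} [0.4359444  0.23303307 0.03541082]
w4 n 3318 z 0.035524982062646523
 rect ((475.2641906738281, 48.91698455810547), (43.98756408691406, 61.64850997924805), 70.65799713134766)
 bore [0.46861889 0.05104387] 341.10330907212347 0.014306661164195836 0.0002446647464062705
 tip [0.50506054 0.04083495]
```

View pics/w4.png

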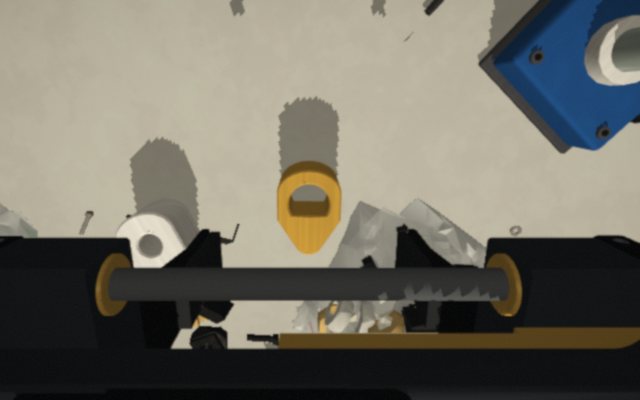

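The wrist view shows the brass cam upright at about (308,205), centred between the fingers, with the bag edge close to the right finger. I'll narrow the claw to 54 mm and keep the tips at 11 mm so they clear it.

>>> drive_tool(
  claw=54,
  rows=[
    {"x": 0.018,"y": -0.01,"z": 0,"wx": 0,"wy": 0,"wz": 0},
    {"x": 0,"y": 0,"z": 0,"wx": 0,"wy": 0,"wz": 0},
    {"x": 0,"y": 0,"z": 0,"wx": 0,"wy": 0,"wz": 0},
    {"x": 0,"y": 0,"z": 0,"wx": 0,"wy": 0,"wz": 0},
    {"x": 0,"y": 0,"z": 0,"wx": 0,"wy": 0,"wz": 0},
    {"x": 0,"y": 0,"z": 0.2,"wx": 0,"wy": 0,"wz": 0},
    {"x": 0,"y": 0,"z": 0.2,"wx": 0,"wy": 0,"wz": 0},
    {"x": 0,"y": 0,"z": 0.1,"wx": 0,"wy": 0,"wz": 0},
    {"x": 0,"y": 0,"z": 0,"wx": 0,"wy": 0,"wz": 0},
    {"x": 0,"y": 0,"z": 0,"wx": 0,"wy": 0,"wz": 0},
  ],
)

```text
time: 4.07
eef_pos: [0.4689, 0.0501, 0.0525]
tcp_rot: [-179.9, -0.0, 161.7]
contact_force: [0.4, 0.2, -0.1]
width: 0.0539
```

```bash
python3 look.py w5;python3 look.py s5 side
python3 - <<'E'
import cv2
a=cv2.imread("pics/s5.png")[160:300,250:420];cv2.imwrite("pics/s5z.png",cv2.resize(a,None,fx=4,fy=4,interpolation=cv2.INTER_CUBIC))
E
```

```text
4.1167 [0.46950781 0.05024234 0.05312738] [-1.79994087e+02  1.46046322e-02  1.61749458e+02] 0.05411729836447257 [1.273071   0.44402553 0.36981547]
d_cam_mid {'position': [312.4, 230.0], 'conf': 0.96} [0.47624261 0.04838465 0.00500096]
shaft_seat {'position': [599.1, 69.4], 'conf': 0.9} [0.42958698 0.20739316 0.03566227]
4.2667 [0.46985778 0.05044845 0.0534935 ] [1.79946998e+02 6.84010534e-02 1.61754559e+02] 0.054058639621356826 [ 0.18269432 -0.14636881  0.50234234]
shaft_seat {'position': [286.0, 172.1], 'conf': 0.96} [0.42402042 0.24199727 0.03657034]
```

View pics/w5.png

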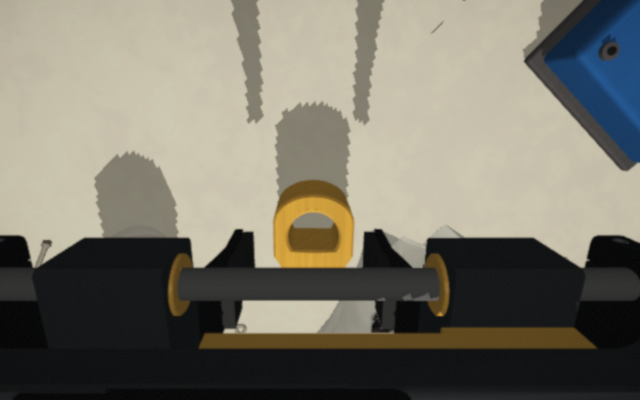

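View pics/s5z.png

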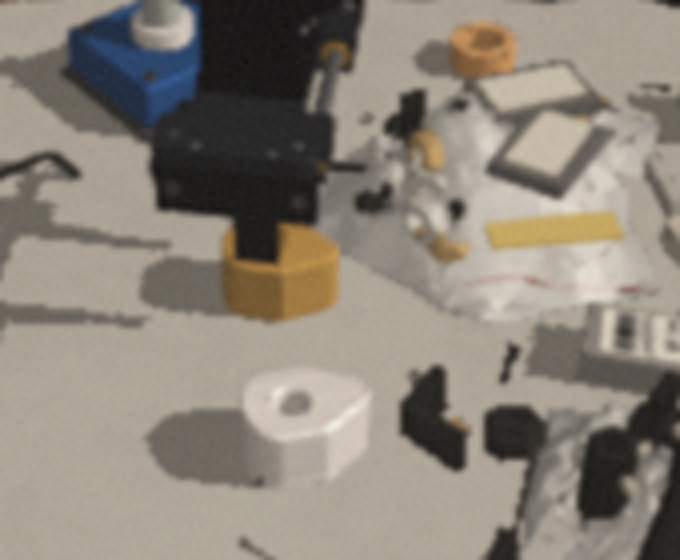

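In the wrist view the cam at (313,225) is centred between the fingers. The side view shows the fingers above it, clear of the bag. I'll descend and grip.

>>> drive_tool(
  rows=[
    {"x": 0,"y": 0,"z": 0.106,"wx": 0,"wy": 0,"wz": 0},
    {"x": 0,"y": 0,"z": 0.106,"wx": 0,"wy": 0,"wz": 0},
    {"x": 0,"y": 0,"z": 0.106,"wx": 0,"wy": 0,"wz": 0},
    {"x": 0,"y": 0,"z": 0.106,"wx": 0,"wy": 0,"wz": 0},
    {"x": 0,"y": 0,"z": 0,"wx": 0,"wy": 0,"wz": 0},
    {"x": 0,"y": 0,"z": 0,"wx": 0,"wy": 0,"wz": 0},
  ],
)

```text
time: 4.87
eef_pos: [0.4683, 0.0499, 0.0091]
tcp_rot: [-179.9, -0.1, 161.7]
contact_force: [0.5, -0.2, 0.4]
width: 0.054
```

>>> drive_tool(
  claw=30,
  grip_force=45,
  rows=[
    {"x": 0,"y": 0,"z": 0,"wx": 0,"wy": 0,"wz": 0},
    {"x": 0,"y": 0,"z": 0,"wx": 0,"wy": 0,"wz": 0},
    {"x": 0,"y": 0,"z": 0,"wx": 0,"wy": 0,"wz": 0},
    {"x": 0,"y": 0,"z": 0,"wx": 0,"wy": 0,"wz": 0},
    {"x": 0,"y": 0,"z": 0,"wx": 0,"wy": 0,"wz": 0},
    {"x": 0,"y": 0,"z": 0,"wx": 0,"wy": 0,"wz": 0},
    {"x": 0,"y": 0,"z": 0,"wx": 0,"wy": 0,"wz": 0},
    {"x": 0,"y": 0,"z": 0,"wx": 0,"wy": 0,"wz": 0},
  ],
)

```text
time: 5.53
eef_pos: [0.4695, 0.0504, 0.0105]
tcp_rot: [180.0, 0.0, 161.8]
contact_force: [-0.4, 0.8, 4.8]
width: 0.0434
```

>>> drive_tool(
  rows=[
    {"x": 0,"y": 0,"z": -0.1,"wx": 0,"wy": 0,"wz": 0},
    {"x": 0,"y": 0,"z": -0.2,"wx": 0,"wy": 0,"wz": 0},
    {"x": 0,"y": 0,"z": -0.2,"wx": 0,"wy": 0,"wz": 0},
    {"x": 0,"y": 0,"z": -0.2,"wx": 0,"wy": 0,"wz": 0},
    {"x": 0,"y": 0,"z": -0.2,"wx": 0,"wy": 0,"wz": 0},
    {"x": 0,"y": 0,"z": -0.2,"wx": 0,"wy": 0,"wz": 0},
    {"x": 0,"y": 0,"z": -0.2,"wx": 0,"wy": 0,"wz": 0},
    {"x": 0,"y": 0,"z": 0,"wx": 0,"wy": 0,"wz": 0},
    {"x": 0,"y": 0,"z": 0,"wx": 0,"wy": 0,"wz": 0},
    {"x": 0,"y": 0,"z": 0,"wx": 0,"wy": 0,"wz": 0},
  ],
)

```text
time: 6.37
eef_pos: [0.4685, 0.0501, 0.1396]
tcp_rot: [-180.0, -0.0, 161.8]
contact_force: [-0.6, -0.1, -0.9]
width: 0.0436
```

```bash
python3 look.py w6; python3 look.py s6 side;python3 - <<'E'
from h import *
f=dict(np.load("w6.npz"))
P=cloud(f);print([ (r,P[r,312].round(3)) for r in (190,195,200,210,215,225)])
E
```

```text
6.4167 [0.46829578 0.05005607 0.139215  ] [-1.79936207e+02 -8.26979596e-02  1.61752538e+02] 0.04360308570264649 [-0.4490868  -0.23377693 -0.456352  ]
d_cam_mid {'position': [306.1, 242.7], 'conf': 0.68} [0.45366254 0.05204085 0.16332495]
shaft_seat {'position': [558.7, 64.3], 'conf': 0.84} [0.43117581 0.24041829 0.04539401]
6.5667 [0.46851141 0.05009038 0.13924347] [-1.79925518e+02 -7.70938808e-02  1.61753745e+02] 0.043894323853752255 [ 0.31512598 -0.70425528 -1.940685  ]
d_cam_mid {'position': [329.4, 181.7], 'conf': 0.74} [0.49180114 0.03089083 0.14680806]
shaft_seat {'position': [282.1, 177.0], 'conf': 0.92} [0.41287895 0.22398537 0.03547401]
[(190, array([ 0.475,  0.05 , -0.   ])), (195, array([ 0.479,  0.048, -0.   ])), (200, array([0.397, 0.072, 0.302])), (210, array([0.445, 0.058, 0.149])), (215, array([0.445, 0.057, 0.156])), (225, array([0.446, 0.057, 0.165]))]
```

View pics/w6.png

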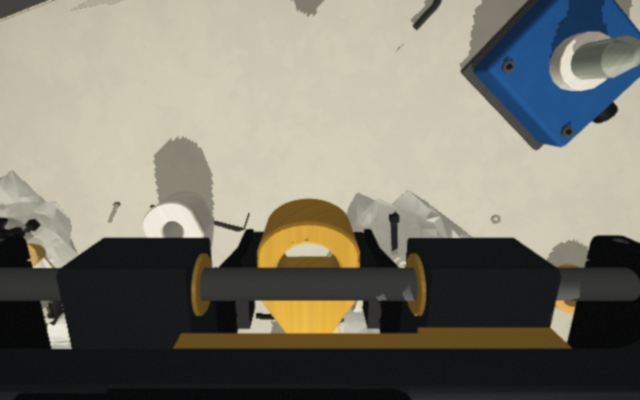

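View pics/s6.png

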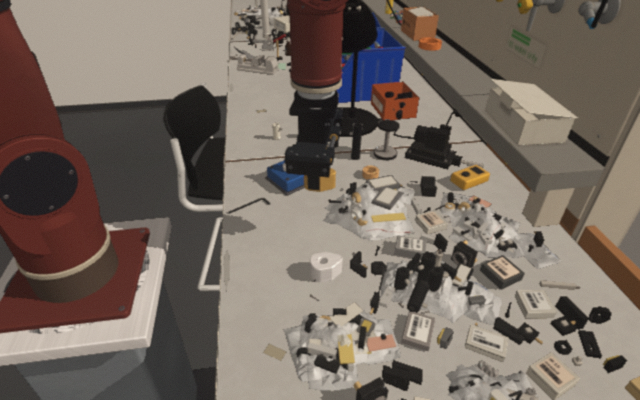

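The cam is held level at about (308,245) in the wrist view. Next I'll measure its position in the hand from the back wall and the bore rim.

```bash
cat > hand.py <<'E'
from h import *
import sys
from scipy.spatial.transform import Rotation as R
f=dict(np.load(sys.argv[1]+".npz"));P=cloud(f)
s=ctrl.sense();Rt=R.from_euler("xyz",s["tcp_rot"],degrees=True).as_matrix()
T=(P-s["eef_pos"])@Rt*1000
hsv=cv2.cvtColor(f["image"],cv2.COLOR_RGB2HSV)
br=(hsv[...,0]>12)&(hsv[...,0]<30)&(hsv[...,1]>120)&(abs(T[...,1])<27)&(abs(T[...,0])<45)&(T[...,2]>-32)&(T[...,2]<15)
q=T[br];print(br.sum(),"z range",np.percentile(q[:,2],[1,50,99]))
top=q[q[:,2]<np.percentile(q[:,2],1)+3.0];print("topz",top[:,2].mean())
w=q[(q[:,2]>-20)&(q[:,2]<5)]
c=w[abs(w[:,1])<4];print("back wall tool x (max)",np.percentile(c[:,0],[50,90,98]))
# wall points at left/right: angle
for y in range(-20,21,5):
    c=w[abs(w[:,1]-y)<1.5]
    if len(c): print(y,np.percentile(c[:,0],[50,90]).round(1),len(c))
yt=top[:,1];print("top y range",yt.min(),yt.max())
E
python3 hand.py w6
```

```text
7545 z range [-26.47662199 -24.79137923   7.68429773]
topz -25.176749183566436
back wall tool x (max) [24.50540453 24.92095183 25.08167763]
-20 [18.2 19.1] 82
-15 [20.9 22.1] 183
-10 [23.5 24. ] 154
-5 [24.5 24.8] 157
0 [24.6 24.9] 155
5 [23.8 24.3] 156
10 [21.6 22.7] 168
15 [19. 20.] 91
20 [10.4 13.3] 15
top y range -24.379435514302475 20.239745532755723
```

>>> drive_tool(
  rows=[
    {"x": 0.12,"y": 0.237,"z": 0,"wx": 0,"wy": 0,"wz": 0},
    {"x": 0.12,"y": 0.237,"z": 0,"wx": 0,"wy": 0,"wz": 0},
    {"x": 0.12,"y": 0.237,"z": 0,"wx": 0,"wy": 0,"wz": 0},
    {"x": 0.12,"y": 0.237,"z": 0,"wx": 0,"wy": 0,"wz": 0},
    {"x": 0.12,"y": 0.237,"z": 0,"wx": 0,"wy": 0,"wz": 0},
    {"x": 0.12,"y": 0.237,"z": 0,"wx": 0,"wy": 0,"wz": 0},
    {"x": 0.12,"y": 0.237,"z": 0,"wx": 0,"wy": 0,"wz": 0},
    {"x": 0.123,"y": 0.237,"z": 0,"wx": 0,"wy": 0,"wz": 0},
    {"x": 0,"y": 0,"z": 0,"wx": 0,"wy": 0,"wz": -0.0508},
    {"x": 0,"y": 0,"z": 0,"wx": 0,"wy": 0,"wz": -0.0508},
    {"x": 0,"y": 0,"z": 0,"wx": 0,"wy": 0,"wz": -0.0508},
    {"x": 0,"y": 0,"z": 0,"wx": 0,"wy": 0,"wz": -0.0508},
    {"x": 0,"y": 0,"z": 0,"wx": 0,"wy": 0,"wz": -0.0508},
    {"x": 0,"y": 0,"z": 0,"wx": 0,"wy": 0,"wz": -0.0508},
    {"x": 0,"y": 0,"z": 0,"wx": 0,"wy": 0,"wz": -0.0508},
    {"x": 0,"y": 0,"z": 0,"wx": 0,"wy": 0,"wz": -0.0508},
    {"x": 0,"y": 0,"z": 0,"wx": 0,"wy": 0,"wz": 0},
    {"x": 0,"y": 0,"z": 0,"wx": 0,"wy": 0,"wz": 0},
    {"x": 0,"y": 0,"z": 0,"wx": 0,"wy": 0,"wz": 0},
  ],
)

```text
time: 8.25
eef_pos: [0.437, 0.2604, 0.1399]
tcp_rot: [-180.0, -0.0, -149.7]
contact_force: [-0.2, -1.1, -2.0]
width: 0.0437
```

```bash
python3 look.py w7; python3 hand.py w7; python3 look.py s7 side;python3 look.py t7 top;python3 - <<'E'
import cv2
a=cv2.imread("pics/s7.png")[90:220,220:380];cv2.imwrite("pics/s7z.png",cv2.resize(a,None,fx=4,fy=4,interpolation=cv2.INTER_CUBIC))
E
```

```text
8.3 [0.43697216 0.26045147 0.13997789] [-1.79995167e+02 -2.07066276e-02 -1.49648027e+02] 0.04366726844384316 [-0.35109477 -0.44902931 -1.02468985]
d_cam_mid {'position': [307.0, 242.2], 'conf': 0.83} [0.42328575 0.25098356 0.16463372]
shaft_seat {'position': [306.3, 166.8], 'conf': 0.68} [0.4182551  0.2469729  0.03510719]
7541 z range [-26.22749891 -24.5821281    7.92109075]
topz -24.974461035506515
back wall tool x (max) [25.66310688 26.00924747 26.20693182]
-20 [17.9 18.9] 59
-15 [21.5 22.6] 144
-10 [24.1 24.8] 154
-5 [25.4 25.8] 151
0 [25.7 26.1] 155
5 [25.1 25.6] 161
10 [23.6 24.2] 155
15 [21. 22.] 93
20 [16.2 17.4] 26
top y range -23.012643528256564 21.327301749394017
8.45 [0.43699838 0.26051905 0.14009721] [-1.79997400e+02 -9.00900265e-03 -1.49550931e+02] 0.04372688448732411 [-0.19937428  0.27402589 -1.54875999]
d_cam_mid {'position': [288.1, 125.3], 'conf': 0.58} [0.43397226 0.23699863 0.16495059]
shaft_seat {'position': [291.7, 170.6], 'conf': 0.81} [0.4377866  0.23860506 0.04176182]
shaft_seat {'position': [287.0, 125.3], 'conf': 0.65} [0.43137785 0.23532706 0.16601809]
8.6 [0.43703053 0.26055416 0.14016727] [-1.79998223e+02 -6.41346410e-04 -1.49502166e+02] 0.04362525951007783 [ 0.27322077 -0.29154852 -1.51249191]
d_cam_mid {'position': [255.1, 230.8], 'conf': 0.18} [0.4169148  0.22087794 0.03770498]
shaft_seat {'position': [255.4, 231.5], 'conf': 0.62} [0.41540861 0.2200325  0.03968906]
```

View pics/w7.png

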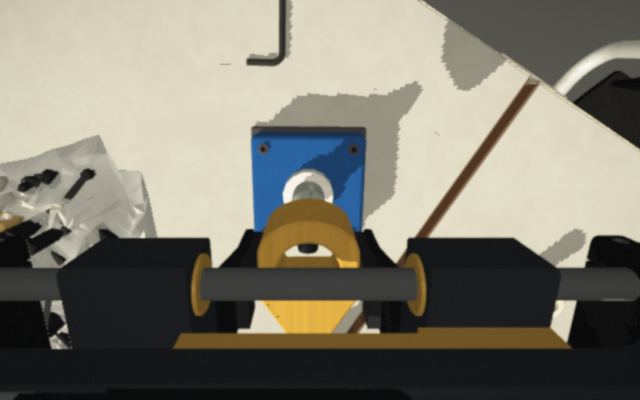

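View pics/s7z.png

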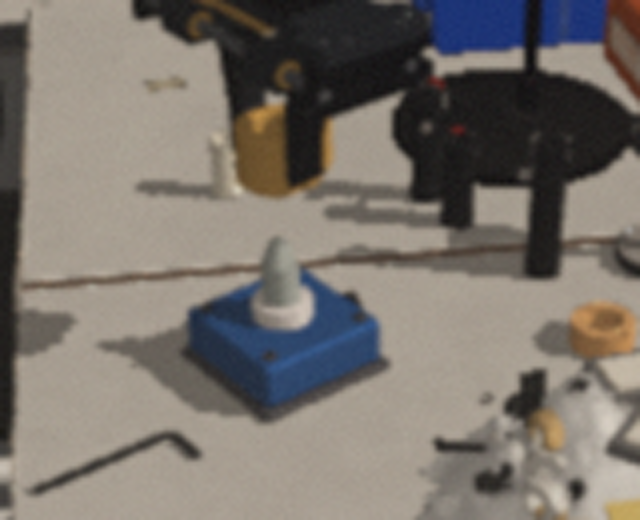

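The wrist view shows the gearbox squarely aligned (251–366) with the cam over the shaft, and the side view shows the cam above the shaft. Because the camera bias cancels within one image, I'll measure cam against drive in this one.

```bash
cat > rel.py <<'E'
from h import *
import sys
from scipy import ndimage as nd
from scipy.optimize import least_squares
from scipy.spatial.transform import Rotation as R
f=dict(np.load(sys.argv[1]+".npz"));P=cloud(f)
s=ctrl.sense();Rt=R.from_euler("xyz",s["tcp_rot"],degrees=True).as_matrix()
P=nd.median_filter(P,size=(3,3,1));T=(P-s["eef_pos"])@Rt*1000;z=P[...,2]
m=(abs(z-.0357)<.003)&(np.hypot(P[...,0]-.435,P[...,1]-.258)<.07)&(f["image"][...,2].astype(int)>f["image"][...,0]+10)
q=T[m]
for x in range(0,50,5):
    c=q[abs(q[:,0]-x)<2.5]
    if len(c): print("gear x",x,"y",np.percentile(c[:,1],[.5,99.5]).round(1),c[:,1].mean().round(1))
for y in range(-40,45,10):
    c=q[abs(q[:,1]-y)<4]
    if len(c): print("gear y",y,"xmax",np.percentile(c[:,0],99).round(1))
hsv=cv2.cvtColor(f["image"],cv2.COLOR_RGB2HSV)
br=(hsv[...,0]>12)&(hsv[...,0]<30)&(hsv[...,1]>120)&(abs(T[...,1])<27)&(T[...,0]>5)&(abs(T[...,0])<45)&(T[...,2]>-20)&(T[...,2]<5)
w=T[br]
edge=np.array([[np.percentile(w[abs(w[:,1]-y)<1][:,0],80),y] for y in range(-16,15,1)])
r=least_squares(lambda p:np.hypot(edge[:,0]-p[0],edge[:,1]-p[1])-24,[0,0],loss="soft_l1")
print("cam axis r24 fit",r.x,np.abs(r.fun).mean())
sh=(abs(z-.0478)<.003)&(np.hypot(P[...,0]-.435,P[...,1]-.258)<.03)
q=T[sh];e=[]
for a in np.radians(range(-60,61,5)):
    d=q-[[0,0,0]];ang=np.arctan2(q[:,1],q[:,0]-0)
    k=abs(ang-a)<np.radians(4)
    if k.sum()>3: i=q[k][np.argsort(np.hypot(q[k][:,0],q[k][:,1]))[-2]];e.append(i[:2])
e=np.array(e)
r=least_squares(lambda p:np.hypot(e[:,0]-p[0],e[:,1]-p[1])-18.8,[0,0],loss="soft_l1")
print("shoulder",r.x,np.abs(r.fun).mean(),len(e))
E
python3 rel.py w7
```

```text
gear x 0 y [-44.4  42. ] -1.4
gear x 5 y [-44.2  41.9] -1.0
gear x 10 y [-43.9  41.8] -0.8
gear x 15 y [-43.6  42.2] 0.2
gear x 20 y [-43.4  42. ] -1.3
gear x 25 y [-44.   41.9] -0.4
gear x 30 y [-43.8  42. ] -1.1
gear x 35 y [-43.5  42.3] -0.4
gear x 40 y [-43.1  42.1] -0.7
gear x 45 y [-42.7  41.4] -1.0
gear y -40 xmax 45.9
gear y -30 xmax 46.4
gear y -20 xmax 46.4
gear y -10 xmax 46.3
gear y 0 xmax 46.3
gear y 10 xmax 46.3
gear y 20 xmax 45.7
gear y 30 xmax 46.0
gear y 40 xmax 45.5
cam axis r24 fit [ 2.31498419 -0.81064244] 0.2971923064758845
shoulder [ 2.66419916 -1.09865648] 0.1843722843786013 25
```

The cam axis and the shaft agree within about 0.5 mm and the yaw is square, so I'll lower in stages.

>>> drive_tool(
  rows=[
    {"x": 0,"y": 0,"z": 0.1,"wx": 0,"wy": 0,"wz": 0},
    {"x": 0,"y": 0,"z": 0.1,"wx": 0,"wy": 0,"wz": 0},
    {"x": 0,"y": 0,"z": 0.1,"wx": 0,"wy": 0,"wz": 0},
    {"x": 0,"y": 0,"z": 0.1,"wx": 0,"wy": 0,"wz": 0},
    {"x": 0,"y": 0,"z": 0.06,"wx": 0,"wy": 0,"wz": 0},
    {"x": 0,"y": 0,"z": 0.06,"wx": 0,"wy": 0,"wz": 0},
    {"x": 0,"y": 0,"z": 0.06,"wx": 0,"wy": 0,"wz": 0},
    {"x": 0,"y": 0,"z": 0,"wx": 0,"wy": 0,"wz": 0},
    {"x": 0,"y": 0,"z": 0,"wx": 0,"wy": 0,"wz": 0},
  ],
)

```text
time: 9.45
eef_pos: [0.437, 0.2604, 0.082]
tcp_rot: [-180.0, -0.0, -149.5]
contact_force: [0.9, -0.4, -0.3]
width: 0.0436
```

```bash
python3 look.py w8; python3 look.py s8 side;python3 - <<'E'
import cv2
a=cv2.imread("pics/s8.png")[90:220,220:380];cv2.imwrite("pics/s8z.png",cv2.resize(a,None,fx=4,fy=4,interpolation=cv2.INTER_CUBIC))
E
```

```text
9.5 [0.4371963  0.26059696 0.08233276] [ 1.79999857e+02  1.19608241e-02 -1.49476863e+02] 0.0437787820237946 [ 0.10068079 -0.07066502 -1.68197923]
d_cam_mid {'position': [306.9, 244.1], 'conf': 0.97} [0.4317887  0.25581406 0.08635755]
9.65 [0.43733606 0.26070652 0.0826179 ] [ 1.79994748e+02  4.66031003e-02 -1.49475637e+02] 0.043464615007334347 [-0.27424855  0.20954669 -1.70932581]
d_cam_mid {'position': [288.5, 147.2], 'conf': 0.58} [0.43273617 0.23924616 0.10714097]
shaft_seat {'position': [291.6, 172.4], 'conf': 0.66} [0.43733696 0.2383995  0.03670605]
```

View pics/s8z.png

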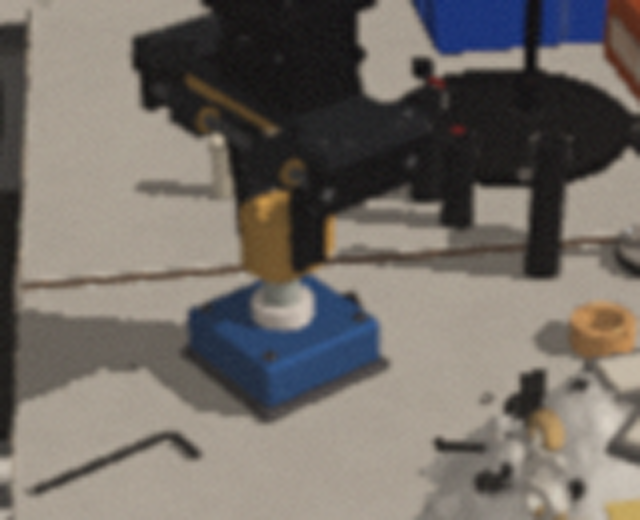

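View pics/w8.png

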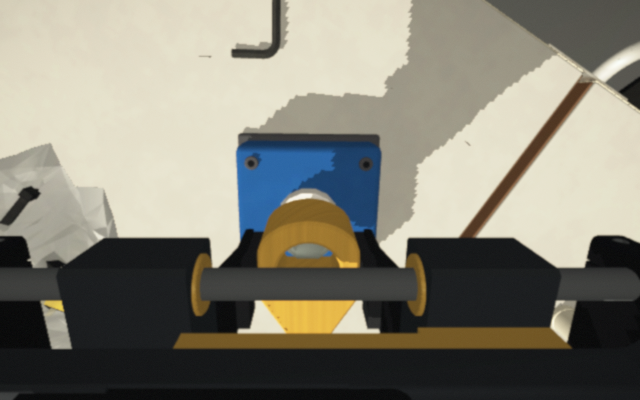

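The side view shows the cam over the shaft tip, with the tip entering the bore in the wrist view at (307,245), and no contact force. The underside is at about 72 mm, so I'll go on slowly.

>>> drive_tool(
  rows=[
    {"x": 0,"y": 0,"z": 0.03,"wx": 0,"wy": 0,"wz": 0},
    {"x": 0,"y": 0,"z": 0.03,"wx": 0,"wy": 0,"wz": 0},
    {"x": 0,"y": 0,"z": 0.03,"wx": 0,"wy": 0,"wz": 0},
    {"x": 0,"y": 0,"z": 0.03,"wx": 0,"wy": 0,"wz": 0},
    {"x": 0,"y": 0,"z": 0,"wx": 0,"wy": 0,"wz": 0},
    {"x": 0,"y": 0,"z": 0,"wx": 0,"wy": 0,"wz": 0},
  ],
)

```text
time: 10.25
eef_pos: [0.4369, 0.2604, 0.0698]
tcp_rot: [-180.0, -0.0, -149.5]
contact_force: [0.1, 0.3, -1.2]
width: 0.0434
```

>>> drive_tool(
  rows=[
    {"x": 0,"y": 0,"z": 0.025,"wx": 0,"wy": 0,"wz": 0},
    {"x": 0,"y": 0,"z": 0.025,"wx": 0,"wy": 0,"wz": 0},
    {"x": 0,"y": 0,"z": 0.025,"wx": 0,"wy": 0,"wz": 0},
    {"x": 0,"y": 0,"z": 0.025,"wx": 0,"wy": 0,"wz": 0},
    {"x": 0,"y": 0,"z": 0,"wx": 0,"wy": 0,"wz": 0},
    {"x": 0,"y": 0,"z": 0,"wx": 0,"wy": 0,"wz": 0},
  ],
)

```text
time: 10.75
eef_pos: [0.4369, 0.2604, 0.0599]
tcp_rot: [-180.0, -0.0, -149.5]
contact_force: [0.2, -0.1, -1.6]
width: 0.0437
```

>>> drive_tool(
  rows=[
    {"x": 0,"y": 0,"z": 0.01,"wx": 0,"wy": 0,"wz": 0},
    {"x": 0,"y": 0,"z": 0.01,"wx": 0,"wy": 0,"wz": 0},
    {"x": 0,"y": 0,"z": 0,"wx": 0,"wy": 0,"wz": 0},
    {"x": 0,"y": 0,"z": 0,"wx": 0,"wy": 0,"wz": 0},
  ],
)

```text
time: 11.08
eef_pos: [0.4372, 0.2606, 0.0585]
tcp_rot: [180.0, 0.0, -149.5]
contact_force: [-1.8, -1.1, 4.6]
width: 0.0435
```

The upward force of about 6 N at the expected height means it is on the shoulder. I'll release and retreat straight up.

>>> drive_tool(
  claw=64,
  rows=[
    {"x": 0,"y": 0,"z": 0,"wx": 0,"wy": 0,"wz": 0},
    {"x": 0,"y": 0,"z": 0,"wx": 0,"wy": 0,"wz": 0},
    {"x": 0,"y": 0,"z": 0,"wx": 0,"wy": 0,"wz": 0},
    {"x": 0,"y": 0,"z": 0,"wx": 0,"wy": 0,"wz": 0},
    {"x": 0,"y": 0,"z": 0,"wx": 0,"wy": 0,"wz": 0},
    {"x": 0,"y": 0,"z": 0,"wx": 0,"wy": 0,"wz": 0},
    {"x": 0,"y": 0,"z": -0.1,"wx": 0,"wy": 0,"wz": 0},
    {"x": 0,"y": 0,"z": -0.2,"wx": 0,"wy": 0,"wz": 0},
    {"x": 0,"y": 0,"z": -0.3,"wx": 0,"wy": 0,"wz": 0},
    {"x": 0,"y": 0,"z": -0.3,"wx": 0,"wy": 0,"wz": 0},
    {"x": 0,"y": 0,"z": -0.3,"wx": 0,"wy": 0,"wz": 0},
    {"x": -0.25,"y": 0,"z": -0.1,"wx": 0,"wy": 0,"wz": 0},
    {"x": -0.25,"y": 0,"z": -0.1,"wx": 0,"wy": 0,"wz": 0},
    {"x": -0.25,"y": 0,"z": 0,"wx": 0,"wy": 0,"wz": 0},
    {"x": 0,"y": 0,"z": 0,"wx": 0,"wy": 0,"wz": 0},
    {"x": 0,"y": 0,"z": 0,"wx": 0,"wy": 0,"wz": 0},
  ],
)

```text
time: 12.42
eef_pos: [0.5021, 0.2988, 0.1984]
tcp_rot: [-180.0, -0.0, -149.5]
contact_force: [0.1, 0.4, -0.3]
width: 0.0641
```

```bash
python3 look.py w9; python3 look.py s9 side;python3 - <<'E'
import cv2
a=cv2.imread("pics/s9.png")[110:290,220:380];cv2.imwrite("pics/s9z.png",cv2.resize(a,None,fx=3.2,fy=3.2,interpolation=cv2.INTER_CUBIC))
E
python3 fit.py w9 .437 .26 .084;  python3 - <<'E'
from h import *
P=cloud(dict(np.load("w9.npz")));z=P[...,2];r=np.hypot(P[...,0]-.437,P[...,1]-.26)
print("top of shaft",np.percentile(z[r<.004],[5,50,95]), "cam rim",np.percentile(z[(r>.016)&(r<.02)],[5,50,95]))
E
```

```text
12.4667 [0.50147869 0.2983294  0.19822186] [-1.79982782e+02 -4.49992833e-02 -1.49489283e+02] 0.06372415466514889 [-0.00097343 -0.84012756  0.94452823]
shaft_seat {'position': [307.9, 85.1], 'conf': 0.88} [0.4311153  0.2558762  0.08885167]
12.6167 [0.50097316 0.29818006 0.19832309] [ 1.79990791e+02 -2.17187357e-02 -1.49476714e+02] 0.06410236801473976 [ 0.93346206 -0.61429064  0.19625061]
d_cam_mid {'position': [293.8, 157.7], 'conf': 0.82} [0.4441956  0.23961662 0.07715519]
shaft_seat {'position': [291.4, 176.3], 'conf': 0.73} [0.43525386 0.22369499 0.03536568]
w9 n 2903 z 0.08356919613209267
 rect ((441.9624938964844, 262.662353515625), (61.88550567626953, 44.095123291015625), 29.024372100830078)
 bore [0.43608594 0.25944567] 31.017229860480434 0.014369497210870382 0.00014470990890445837
 tip [0.46709746 0.28081291]
top of shaft [0.08761288 0.36026985 0.36026985] cam rim [0.08264674 0.08370619 0.08484438]
```

View pics/w9.png

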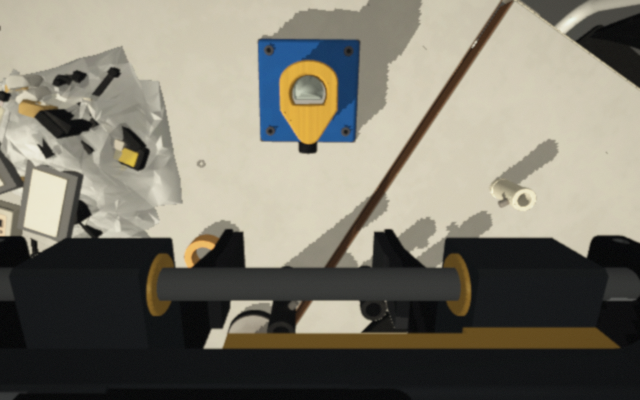

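View pics/s9z.png

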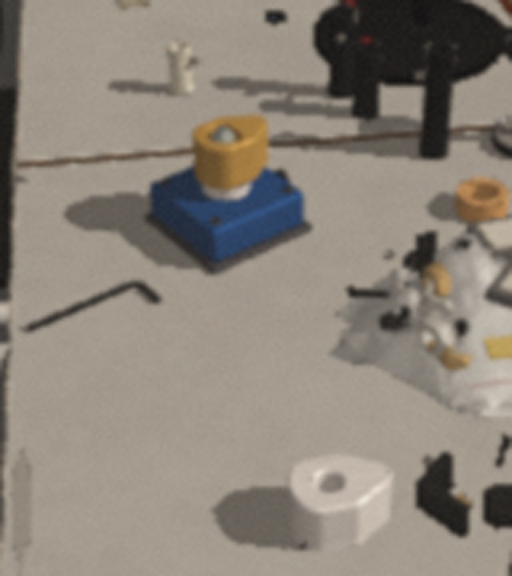

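The wrist view shows the cam at (308,95) on the drive, with the shaft through the D bore and the lobe on the flat side. Its top reads 83.6 mm, against 84 mm when fully home. The side view shows it seated on the shoulder, with the silver cam still lying on the table.

```bash
python3 -c "
from workcell import ctrl
print(ctrl.sign_off())"
```

```text
the job is handed in; nothing more can be done
None
```

The brass D-bore cam is seated on the blue drive's shaft, flat to flat, and released. I handed the job in at about 12.6 s of the 45 s allowed.

- **Cam seated:** In the last check its top measured 83.6 mm, with 84 mm being fully home. Its yaw came out at 29–31°, and the drive's at about 30°. The shaft tip stands about 4 mm above the cam.
- **Forces:** The highest force reading I saw was about 5 N. The gripper is clear of everything.
- **Silver cam:** The arm never went to it, and it still shows on the table in the final side view. I did not re-measure its position.
- **What disagreed or failed:**
  - The wrist camera read about 2 mm off from the top camera. I therefore checked the alignment by measuring cam and drive in the same wrist picture, where they agreed to about 0.5 mm.
  - The first move call was refused because rows need all six keys; nothing moved.
  - In the last check, half or more of the depth readings near the shaft axis were invalid (0.36 m). The shaft-tip height therefore rests on the few good readings, about 88 mm.

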